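# Mesh a splined feed gear and hold it home

## Task

Assemble the planer's feed drive: lay the plain thrust ring flat over the upright splined shaft onto the spring collar and let go of it, then set the gear, hub upward, on the shaft, turn it until its splines mesh and slide it down. Press the gear fully home against the spring, until the collar is right down, and finish while still gripping the gear and keeping it pressed there, so that the clip could be fitted. Leave the turnscrew, jar and bench dog in front of it where they are.

Things in the scene. Friction and masses are not known exactly. Their poses are not given: they have to be found in the camera images.
- gearbox: grey casting fixed to the bench: flange 140x110x10 and housing to 37 high, both centred 15 towards +x of its origin; round boss 54 diameter to 50 high, from which a steel splined shaft stands upright. Origin: on the shaft's axis at bench height; z up. The shaft does not turn
- spline_top (a point): on the shaft's axis at the flat top of its splines, 100 above the bench; axes as the gearbox's. Below: core 18 diameter with four straight splines along the gearbox's +x, -x, +y, -y, each 5 wide, reaching 14 from the axis (28 across). Above: round nose 16 diameter, tapering from 116 to its end at 121
- spring_collar (a joint): steel collar, 48 diameter, 8 thick, sliding on the shaft above the boss. 0 = up (its top 66 above the bench); grows as it is pressed down to its stop at 0.008 m (top at 58). Its spring pushes up with 9 N at 0, 13 N at the stop: more than ring and gear weigh, so it lifts them unless pressed
- thrust_ring: loose plain steel ring, 48 outside, 32 bore, 12 high, about 80 g, lying flat; same either way up. Origin: centre of its underside. The splines pass through its bore. On the raised collar its underside is 66 above the bench
- gear: loose steel gear, about 250 g, lying hub up: toothed wheel 69 diameter, 12 thick; above it a hexagonal hub, 40 across flats, 12 to 42 high, to grip across two flats (they face the gear's +x, -x and every 60 degrees from there). Origin: centre of its underside, z up. Underside 78 above the bench when it meets the ring with the collar up, 70 when fully home
- gear_bore (a point): centre of the hub's top, 42 above the gear's origin, same axes. The bore (31) runs right through, with four inward teeth midway between four slots along the gear's +x, -x, +y, -y that take the splines: it slides on when gear x lies along the gearbox's x or y, either way, with about 6 degrees and 1.5 mm of play; else it rests on the spline tops
- turnscrew: turnscrew with round wooden handle, 208 long, up to 42 high, lying in front of the gearbox
- stain_jar: small closed round jar, 55 diameter, 34 high, standing in front of the gearbox
- bench_dog: square wooden bench dog, 27x100x27, lying in front of the gearbox
Things that resemble listed ones, but are neither listed nor needed, are in the scene too. There is more than one size of the gearbox; the job needs the larger.

How it is judged:
On the way, in this order (a step that is already met when the one before it is completed fails the run):
1. the thrust ring lies flat on the collar round the shaft, let go, before the gear goes on (horizontal distance between thrust_ring and gearbox below 0.004 m and z of thrust_ring in the frame of gearbox below 0.068 m and angle between thrust_ring's own z axis and vertical below 0.08 rad and contact force between the fingers and thrust_ring below 0.05 N), for 0.2 s.
2. the gear, hub up, is meshed: at least 10 mm down over the splines (horizontal distance between gear and gearbox below 0.004 m and angle between gear's own z axis and vertical below 0.08 rad and z of gear in the frame of spline_top below -0.01 m), for 0.1 s.
At the end, for the whole second after the job is handed in: Ring flat on the collar and gear hub up, each within 4 mm of the shaft's axis; gear at least 28 mm below the spline tops (30 is home), collar down over 6 of its 8 mm, gear pushing the ring with over 5 N and gripped with over 3 N, at rest (horizontal distance between each of thrust_ring, gear and gearbox below 0.004 m and z of thrust_ring in the frame of gearbox below 0.068 m and angle between each of thrust_ring, gear's own z axis and vertical below 0.08 rad and z of gear in the frame of spline_top below -0.028 m and value of joint spring_collar above 0.006 m and contact force between gear and thrust_ring above 5 N and contact force between the fingers and gear above 3 N and linear speed of gear below 0.01 m/s); the arm keeps its last pose, push and grip.
It fails at once if the turnscrew is moved by more than 30 mm (distance of turnscrew from where it was at the start of the episode above 0.03 m).
It fails at once if the stain jar is moved by more than 30 mm (distance of stain_jar from where it was at the start of the episode above 0.03 m).
It fails at once if the bench dog is moved by more than 30 mm (distance of bench_dog from where it was at the start of the episode above 0.03 m).
It also fails if it takes over 54 s, if anything falls off the work surface, if the arm or the gripper's body presses on something with over 40 N, if the wrist force passes 120 N, or if a joint passes its speed limit or range.

## Robot

A 7-joint arm with a two-finger parallel gripper is mounted at the origin on a cart in front of the work surface, level with it; the furniture and walls round the work are solid. World frame = base frame: x ahead of the robot, y to its left, z up, the work surface at z = 0. Lengths are in m, angles in rad, forces in N, time in s.
With the tool pointing down it reaches from about 0.425 to 0.925 m from the base axis. Payload 6.8 kg.
Tool frame: the origin (TCP) lies at the very end of the fingers, on their centre line; the grasp point (between the pads) lies 19 mm behind it; z points along the fingers, y is the line along which they close (so a half turn about z gives the same grasp; the last joint's range is limited). The gripper opens to 85 mm and grips with 20 to 120 N. Pads are 22 mm wide; open, the fingers measure 114 mm over their backs; the gripper's body (76 mm by 85 mm) begins 54 mm behind the grasp point. The pads swing forward as they close: fully open they stand 13 mm farther back than shut.
Start: joints at [-1.458, 0.477, 0.022, 1.555, -0.011, 1.109, -0.083], TCP at [0.148, 0.659, 0.192] pointing down, gripper open.
Joint ranges: [-2.96, 2.96], [-0.34, 2.1], [-1.41, 1.46], [0.24, 2.44], [-1.37, 4.51], [0.17, 1.92], [-2.96, 2.96]. Speed limits (rad/s): [2.39, 2.39, 3.14, 3.14, 3.14, 3.14, 3.14].

## Interface

Orientations are given as a unit quaternion [w, x, y, z].
In Python, from station import bot gives the robot as it stands. The module is installed in compiled form; this text tells all that it offers.
- The arm moves only by the shell command python3 -m jog 'ROWS' [OPENING] [FORCE]. ROWS is JSON, a list of rows, each a list of 4 numbers: the shift along the tool's x, y, z in cm, then the turn about the tool's z in rad. In form: [[x, y, z, spin], ...]. A call has 1 to 20 rows; each row is the pose to reach, as a shift and turn from the pose commanded when the call began, along the tool's axes at that moment; what a row does not reach only later rows make up. A row lasts 1/12 s, in which the tool goes at most 41.7 mm and 7.16 degrees, less where a joint would pass 70% of its speed; a pose out of reach is approached as far as the arm can. A call with a gripper value outside its range is refused whole. OPENING is the closure, from -1 (fully open) to 1 (shut), set as the call begins (- or left out, the last holds). The fingers move at their own pace and stop on an object; FORCE is the grip in N (left out, the last holds). Time passes only in rows, so rows that repeat a pose let the fingers close. It gives the time, the measured TCP pose, the force, the opening and the grip force at its end, in the units of the state.
- bot.get_obs(): the state, without advancing time (a new reading comes with each control period).
- bot.read_camera(name): name is "scene" or "top" or "wrist"; returns a dict with "pixels" (480x640x3 uint8, red, green, blue), "depth" (480x640 float32, m along the optical axis (not along the pixel's ray), 0 where there is no reading), "fovy" (degrees; the focal length in pixels is half the picture's height over the tangent of half this angle, whatever the lens; pixels are square), "cx", "cy" (the principal point, pixels), "distortion" ([k1, k2, p1, p2, k3] as OpenCV has them; the pictures are not rectified), "pose" (4x4, takes a point from camera to world coordinates). Camera axes: x right, y down, z forward; pixel columns grow to the right and rows downward; lengths in m; the calibration is good to about 2 mm. A picture is of the moment at which its call begins.
- bot.hand_in(): hands the job in; it is judged then, once.
The state is a dict: "t": time; "q": joint angles; "joint_vel": joint speeds; "joint_torque": joint torques, N m; "eef_pos": TCP position; "tool_rot": TCP orientation; "contact_force": force on the tool from outside, world axes, zero at the start; "torque": the same for the moment, N m; "gripper_width": opening from 0.0 (shut) to 1.0 (fully open); "grasp_force": force on a finger pad.
Only numpy, scipy, OpenCV 4.12 (cv2) and the standard library are available. Lean on these libraries where they do the work, as an engineer would, in place of code of your own. Each camera call takes 0.05 s, during which the arm holds its last target. There are 200 camera calls.

## Working session

There is one attempt and no reset: what is moved stays moved. The work goes in short steps, Python scripts to look and compute and a shell command to move; the robot and the scene stay as the last step left them, time stands still between calls to the robot, and variables do not carry over. Pictures are saved under pics/ and viewed, at most 10 in all, crops included, and the job is handed in when it is done.

```bash
mkdir -p pics; cat > h.py <<'E'
import numpy as np, cv2
from station import bot
def cam(n):
    c=bot.read_camera(n); f=240/np.tan(np.radians(c['fovy'])/2)
    c['K']=np.array([[f,0,c['cx']],[0,f,c['cy']],[0,0,1]]); return c
def cloud(c):
    v,u=np.mgrid[0:480,0:640]
    p=cv2.undistortPoints(np.stack([u,v],-1).reshape(-1,1,2).astype(np.float64),c['K'],np.array(c['distortion'])).reshape(480,640,2)
    d=c['depth'].astype(float)
    P=np.stack([p[...,0]*d,p[...,1]*d,d],-1)
    T=np.array(c['pose']); return P@T[:3,:3].T+T[:3,3]
E
python3 - <<'E'
from h import *
o=bot.get_obs(); print(o)
for n in ['scene','top']:
    c=cam(n); cv2.imwrite(f'pics/{n}0.png',c['pixels'][...,::-1]); np.savez(f'{n}0.npz',P=cloud(c),px=c['pixels'],T=c['pose']); print(n,c['pose'],c['fovy'])
E
```

```text
{'t': 0.0, 'q': array([-1.45807924,  0.47779705,  0.02232402,  1.55648708, -0.01150348,
        1.10930492, -0.0831184 ]), 'joint_vel': array([ 0.00083194, -0.00114153, -0.00199704,  0.00069949,  0.00115508,
        0.00151451, -0.00243666]), 'joint_torque': array([ 7.65088007e-04, -5.96467710e+01,  1.60782617e+00, -2.81189150e+01,
        1.23030500e-02,  9.49789421e-03,  9.16317262e-07]), 'eef_pos': array([0.14770365, 0.65793715, 0.19101249]), 'tool_rot': array([-3.84861503e-05,  1.10176743e-01,  9.93911572e-01, -9.33457560e-04]), 'contact_force': array([-0.51484057, -0.13289783, -0.0471399 ]), 'torque': array([-0.0350604 , -0.00217603, -0.05830711]), 'grasp_force': 0.0, 'gripper_width': 0.99989814082835}
scene [[ 0.49354206 -0.68169377  0.5401017  -0.21686304]
 [-0.8696966  -0.38209023  0.31246582 -0.39817353]
 [-0.00663842 -0.62393963 -0.78144434  1.074283  ]
 [ 0.          0.          0.          1.        ]] 42.916372680422114
top [[-0.01361473 -0.99144774  0.12979224  0.30642119]
 [-0.99989033  0.01274261 -0.00754743  0.00628568]
 [ 0.00582899 -0.12988076 -0.99151249  1.26118023]
 [ 0.          0.          0.          1.        ]] 43.98018582531846
```

View pics/scene0.png

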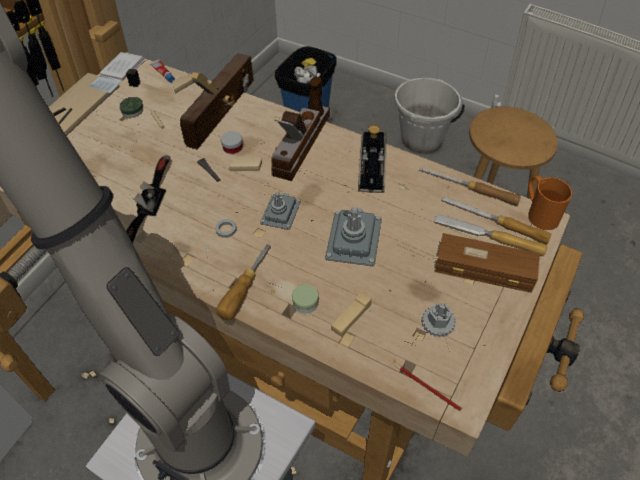

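View pics/top0.png

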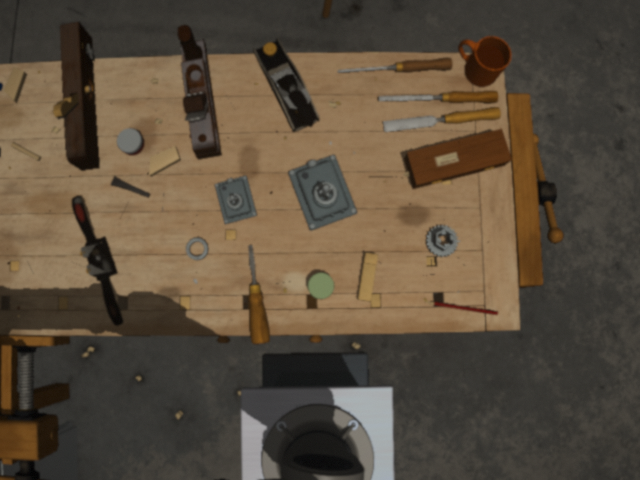

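The scene picture shows two gearboxes: the small one at scene (280,210) / top (236,200) and the large one at scene (355,235) / top (322,192). The job needs the larger. The ring is at scene (227,228) / top (197,247) and the gear at scene (438,318) / top (441,240). In front lie the turnscrew at top (257,300), the green jar (320,285) and the dog (367,276).

```bash
python3 - <<'E'
from h import *
for n,R in [('top',dict(ring=(180,230,215,265),gear=(420,218,463,262),gb=(285,150,360,232),small=(212,172,260,224),screw=(240,240,275,345),jar=(304,268,336,300),dog=(355,248,380,302))),('scene',dict(ring=(212,215,242,242),gear=(415,298,460,340),gb=(322,200,385,265)))]:
    D=np.load(f'{n}0.npz');P=D['P']
    for k,(a,b,c,d) in R.items():
        Q=P[b:d,a:c].reshape(-1,3); z0=np.median(Q[Q[:,2]<.01][:,2]) if (Q[:,2]<.01).any() else np.nan
        print(n,k,'bench',z0.round(4),'zmax',Q[:,2].max().round(4))
        for lo,hi in [(.006,.02),(.02,.036),(.036,.048),(.048,.056),(.062,.07),(.09,.104),(.11,.13)]:
            S=Q[(Q[:,2]>lo)&(Q[:,2]<hi)]
            if len(S)>8: 
                r,_=cv2.minEnclosingCircle(S[:,:2].astype(np.float32)); print('  ',lo,len(S),'zmed',np.median(S[:,2]).round(4),'mean',S.mean(0)[:2].round(4),'circ',np.round(r,4),round(_*1000,1),'minrect',[np.round(x,3) for x in cv2.minAreaRect(S[:,:2].astype(np.float32))])
I=np.load('top0.npz')['px'][...,::-1]; J=np.load('scene0.npz')['px'][...,::-1]
t=[cv2.resize(x,(400,300),interpolation=cv2.INTER_CUBIC) for x in (J[195:270,305:405],J[280:355,390:490],J[190:265,180:280],J[175:250,230:330])]
cv2.imwrite('pics/crop.png',np.vstack([np.hstack(t[:2]),np.hstack(t[2:])]))
E
```

```text
top ring bench 0.0008 zmax 1.2612
   0.006 246 zmed 0.012 mean [0.4441 0.2517] circ [0.4442 0.2512] 46.1 minrect [array([0.447, 0.251]), array([0.065, 0.072]), np.float64(87.796)]
top gear bench 0.0003 zmax 1.2612
   0.006 460 zmed 0.0124 mean [ 0.4528 -0.2673] circ [ 0.4557 -0.2714] 59.6 minrect [array([ 0.458, -0.271]), array([0.092, 0.08 ]), np.float64(0.053)]
   0.02 68 zmed 0.0279 mean [ 0.453  -0.2667] circ [ 0.4528 -0.2682] 21.0 minrect [array([ 0.451, -0.269]), array([0.037, 0.038]), np.float64(10.617)]
   0.036 193 zmed 0.0421 mean [ 0.4548 -0.2711] circ [ 0.4547 -0.2717] 22.5 minrect [array([ 0.454, -0.272]), array([0.04 , 0.044]), np.float64(24.993)]
top gb bench 0.001 zmax 1.2612
   0.006 1149 zmed 0.0106 mean [ 0.5543 -0.0168] circ [ 0.5713 -0.0181] 112.0 minrect [array([ 0.567, -0.016]), array([0.159, 0.176]), np.float64(87.467)]
   0.02 589 zmed 0.0341 mean [ 0.5641 -0.0154] circ [ 0.5603 -0.0117] 71.2 minrect [array([ 0.567, -0.014]), array([0.129, 0.089]), np.float64(18.662)]
   0.036 1023 zmed 0.0384 mean [ 0.5679 -0.0156] circ [ 0.5632 -0.0175] 64.8 minrect [array(
[... 3651 characters left out ...]
5577 -0.0158] 65.3 minrect [array([ 0.559, -0.017]), array([0.113, 0.079]), np.float64(19.104)]
   0.048 108 zmed 0.0509 mean [ 0.5347 -0.0283] circ [ 0.5446 -0.0228] 26.5 minrect [array([ 0.54 , -0.025]), array([0.039, 0.051]), np.float64(22.564)]
   0.062 161 zmed 0.066 mean [ 0.5411 -0.0246] circ [ 0.5472 -0.0224] 24.6 minrect [array([ 0.544, -0.023]), array([0.041, 0.047]), np.float64(19.832)]
   0.09 73 zmed 0.0985 mean [ 0.5432 -0.0236] circ [ 0.5466 -0.0222] 13.8 minrect [array([ 0.543, -0.024]), array([0.019, 0.026]), np.float64(21.55)]
   0.11 46 zmed 0.1183 mean [ 0.5452 -0.0224] circ [ 0.5467 -0.0217] 8.2 minrect [array([ 0.546, -0.022]), array([0.016, 0.012]), np.float64(65.852)]
```

View pics/crop.png

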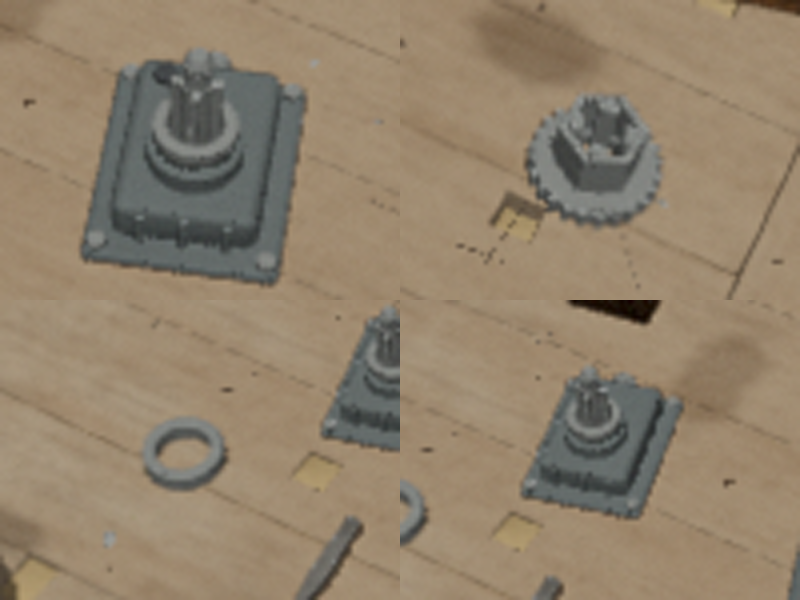

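The crop shows, top-left, the larger gearbox: 48 collar, nose at 0.12, splines 28 across, all matching the given sizes. The other gearbox (bottom-right) is smaller, with its nose at about 0.07. The gear (top-right) lies hub up, and the ring (bottom-left) lies flat. Next I move over the ring.

```bash
cat >> h.py <<'E'
from scipy.spatial.transform import Rotation as Ro
def plan(x,y,z,yaw_deg=None):
    o=bot.get_obs(); w=o['tool_rot']; R=Ro.from_quat([w[1],w[2],w[3],w[0]]).as_matrix()
    d=R.T@(np.array([x,y,z])-o['eef_pos'])*100
    yd=np.degrees(np.arctan2(R[1,1],R[0,1])); s=None
    if yaw_deg is not None:
        s=(yd-yaw_deg+90)%180-90; s=np.radians(s)   # tool z is down: +spin lowers world yaw
    print('shift cm',d.round(2),'spin',s,'tool-y yaw',yd.round(2),'pos',o['eef_pos'].round(4),'t',o['t'],'q7',o['q'][6].round(3),'F',o['contact_force'].round(2),'w',round(o['gripper_width'],3),'g',round(o['grasp_force'],2))
E
python3 -m jog '[[-37.8,-33.1,0,0],[-37.8,-33.1,0,0],[-37.8,-33.1,0,0],[-37.8,-33.1,0,0],[-37.8,-33.1,0,0],[-37.8,-33.1,0,0],[-37.8,-33.1,2,0],[-37.8,-33.1,2,0],[-37.8,-33.1,2,0],[-37.8,-33.1,4,0],[-37.8,-33.1,4,0],[-37.8,-33.1,4,0],[-37.8,-33.1,4,0],[-37.8,-33.1,4,0],[-37.8,-33.1,4,0],[-37.8,-33.1,4,0],[-37.8,-33.1,4,0],[-37.8,-33.1,4,0]]' -1
python3 - <<'E'
from h import *
plan(.444,.2515,.15)
c=cam('wrist'); P=cloud(c); cv2.imwrite('pics/w1.png',c['pixels'][...,::-1])
o=bot.get_obs(); print(np.array(c['pose']).round(3))
m=(P[...,2]>.008)&(P[...,2]<.016)&(np.hypot(P[...,0]-.444,P[...,1]-.2515)<.04)
S=P[m]; print(len(S),S.mean(0),cv2.minEnclosingCircle(S[:,:2].astype(np.float32)),np.argwhere(m).mean(0))
E
```

```text
t: 1.6
eef_pos: [0.4434, 0.2545, 0.1522]
tool_rot: [-0.0, 0.109, 0.994, 0.0]
contact_force: [-0.3, -0.1, 0.1]
gripper_width: 0.999
grasp_force: 0.0
shift cm [-0.13 -0.28  0.22] spin None tool-y yaw 77.52 pos [0.4434 0.2545 0.1522] t 1.6 q7 0.779 F [-0.31 -0.09  0.12] w 0.999 g 0.0
[[ 0.215  0.937  0.276  0.374]
 [ 0.977 -0.207 -0.06   0.27 ]
 [ 0.001  0.282 -0.959  0.334]
 [ 0.     0.     0.     1.   ]]
1414 [0.44422843 0.25192004 0.01160461] ((0.4449634850025177, 0.2516319155693054), 0.024099113419651985) [207.62588402 318.70084866]
```

View pics/w1.png

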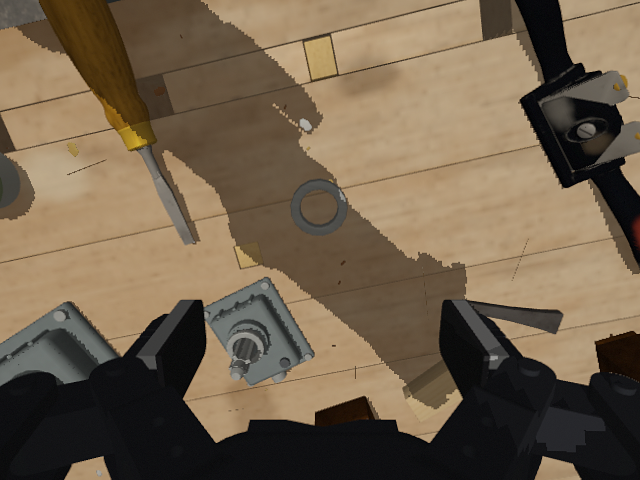

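The wrist picture shows the ring at pixel (319,208), measured at (0.4446, 0.2516) with its top at z 0.0116. That agrees with the top camera. I'll descend, starting slightly closed, and grip.

```bash
python3 -m jog '[[-0.2,-0.27,0,0],[-0.2,-0.27,4,0],[-0.2,-0.27,8,0],[-0.2,-0.27,11,0],[-0.2,-0.27,13,0],[-0.2,-0.27,14.2,0],[-0.2,-0.27,14.9,0],[-0.2,-0.27,15,0],[-0.2,-0.27,15,0]]' -0.5 40
python3 -m jog '[[0,0,0,0],[0,0,0,0],[0,0,0,0],[0,0,0,0],[0,0,0,0],[0,0,0,0],[0,0,0,0]]' 1 40
python3 -c "
from h import *
plan(.4446,.2515,.002)"
```

```text
t: 2.4
eef_pos: [0.4457, 0.2499, 0.0022]
tool_rot: [0.0, 0.11, 0.994, 0.0]
contact_force: [0.6, -0.3, 0.5]
gripper_width: 0.754
grasp_force: 0.0
t: 2.98
eef_pos: [0.4455, 0.2499, 0.0021]
tool_rot: [0.0, 0.11, 0.994, 0.0]
contact_force: [-0.3, -0.4, -1.5]
gripper_width: -0.002
grasp_force: 0.0
shift cm [0.13 0.14 0.01] spin None tool-y yaw 77.35 pos [0.4455 0.2499 0.0021] t 2.9833 q7 0.854 F [-0.35 -0.37 -1.49] w -0.002 g 0.0
```

The fingers shut fully, so the grasp missed. I'll look.

```bash
python3 - <<'E'
from h import *
c=cam('wrist'); P=cloud(c); cv2.imwrite('pics/w2.png',c['pixels'][...,::-1])
m=(P[...,2]>.008)&(P[...,2]<.016)&(np.hypot(P[...,0]-.444,P[...,1]-.2515)<.05)
S=P[m]; print(len(S),S.mean(0))
E
```

```text
3275 [0.4373864  0.25332886 0.01152547]
```

View pics/w2.png

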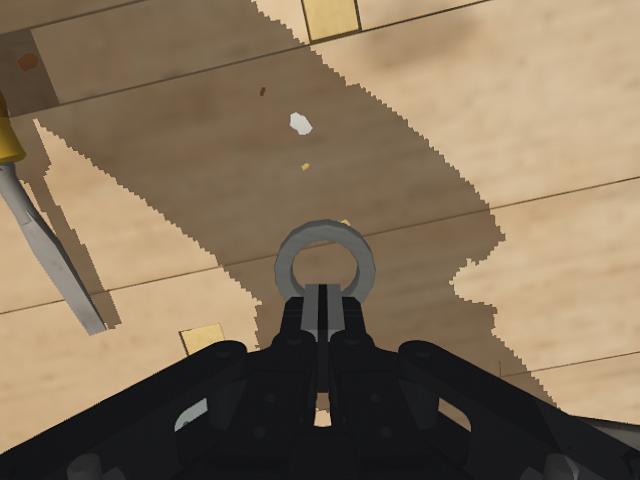

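The shut fingertips stand inside the ring's bore (ring centre about (325,265), tips about (322,295)). They rode over its top because they were too high while open. I'll lift, reopen to about 54 mm, re-measure the ring and find the height of the finger ends.

```bash
python3 -m jog '[[0,0,-3,0],[0,0,-6,0],[0,0,-8,0],[0,0,-8,0]]' 1
python3 -m jog '[[0,0,0,0],[0,0,0,0],[0,0,0,0],[0,0,0,0],[0,0,0,0]]' -0.28
python3 - <<'E'
from h import *
plan(.4446,.2515,.002)
c=cam('wrist'); P=cloud(c); cv2.imwrite('pics/w3.png',c['pixels'][...,::-1])
m=(P[...,2]>.006)&(P[...,2]<.018)&(np.hypot(P[...,0]-.444,P[...,1]-.2515)<.045)
S=P[m]; print(len(S),S.mean(0),S[:,2].std(),cv2.minEnclosingCircle(S[:,:2].astype(np.float32)))
o=bot.get_obs();q=o['tool_rot'];R=Ro.from_quat([q[1],q[2],q[3],q[0]]).as_matrix()
T=(P-o['eef_pos'])@R  # tool frame
Z=T[...,2]; f=(abs(T[...,0])<.013)&(abs(T[...,1])<.06)&(Z>-.04)&(Z<.03)
print('tips z(tool)',np.percentile(Z[f],[1,50,95,99,100]).round(4))
for s in (-1,1):
    g=f&(T[...,1]*s>0); print(s, g.sum(), T[g][:,0].min().round(4),T[g][:,0].max().round(4), (s*T[g][:,1]).min().round(4), 'zmax',Z[g].max().round(4))
E
```

```text
t: 3.37
eef_pos: [0.4481, 0.2514, 0.0859]
tool_rot: [0.002, 0.11, 0.994, 0.002]
contact_force: [0.0, -0.3, -0.3]
gripper_width: -0.001
grasp_force: 0.0
t: 3.78
eef_pos: [0.4449, 0.2494, 0.0811]
tool_rot: [-0.001, 0.11, 0.994, -0.001]
contact_force: [0.1, 0.8, 0.3]
gripper_width: 0.634
grasp_force: 0.0
shift cm [0.07 0.21 7.91] spin None tool-y yaw 77.35 pos [0.4449 0.2494 0.0811] t 3.7833 q7 0.819 F [0.07 0.75 0.26] w 0.634 g 0.0
2316 [0.44386173 0.25186373 0.01142834] 0.001226803604831874 ((0.44482338428497314, 0.2516813576221466), 0.024029212072491646)Traceback (most recent call last):
  File "<stdin>", line 9, in <module>
    return _quantile_unchecked(
        a, q, axis, out, overwrite_input, method, keepdims, weights)
    return _ureduce(a,
                    func=_quantile_ureduce_func,
    ...<5 lines>...
                    overwrite_input=overwrite_input,
                    method=method)
    r = func(a, **kwargs)
    result = _quantile(arr,
                       quantiles=q,
    ...<2 lines>...
                       out=out,
                       weights=wgt)
    slices_having_nans = np.isnan(arr[-1, ...])
                                  ~~~^^^^^^^^^
IndexError: index -1 is out of bounds for axis 0 with size 0
```

```bash
python3 - <<'E'
from h import *
c=cam('wrist'); P=cloud(c); np.save('P.npy',P)
o=bot.get_obs();q=o['tool_rot'];R=Ro.from_quat([q[1],q[2],q[3],q[0]]).as_matrix()
T=(P-o['eef_pos'])@R; d=c['depth']
dark=c['pixels'].max(-1)<70
f=(P[...,2]>.03)&(d>0)&(T[...,2]>-.1); print(f.sum())
for s in (-1,1):
    g=f&(T[...,1]*s>0); A=T[g]; i=A[:,2]>A[:,2].max()-.006
    print(s,g.sum(),'zmax',A[:,2].max().round(4),'tips mean',A[i].mean(0).round(4),A[i].min(0).round(4),A[i].max(0).round(4))
    # inner pad surface
    i=abs(A[:,1])<abs(A[:,1]).min()+.004; print('  inner',A[i].min(0).round(4),A[i].max(0).round(4))
E
```

```text
26129
-1 15197 zmax 0.0516 tips mean [ 0.073  -0.1471  0.0489] [-0.1349 -0.2212  0.0456] [ 0.1281 -0.0411  0.0516]
  inner [-0.0115 -0.0282 -0.0999] [ 0.013  -0.0242 -0.0425]
1 10932 zmax -0.043 tips mean [ 0.0025  0.0285 -0.0467] [-0.0109  0.0274 -0.049 ] [ 0.0113  0.0343 -0.043 ]
  inner [-0.0115  0.0251 -0.1   ] [ 0.0128  0.0291 -0.043 ]
```

View pics/w3.png

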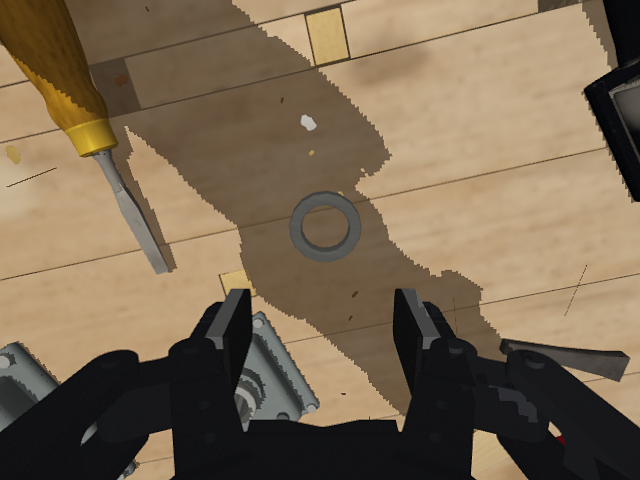

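The picture shows the pads' ends at rows ~290, columns 245 and 400, and the ring untouched at (325,227). The wrist depth puts the finger ends about 43 mm behind the reported TCP, which contradicts the text. I'll check with the scene camera.

```bash
python3 - <<'E'
from h import *
for n in ('scene','wrist'):
    c=cam(n); P=cloud(c); o=bot.get_obs()
    q=o['tool_rot'];R=Ro.from_quat([q[1],q[2],q[3],q[0]]).as_matrix()
    T=(P-o['eef_pos'])@R
    f=(P[...,2]>.02)&(np.hypot(T[...,0],T[...,1])<.05)&(c['depth']>0)&(T[...,2]>-.2)
    A=T[f]; print(n,f.sum(), A[:,2].max().round(4) if len(A) else None)
    ij=np.argwhere(f); k=np.argsort(-A[:,2])[:400:40]; print(np.c_[ij[k],A[k].round(4)])
    p=cv2.projectPoints(o['eef_pos'].reshape(1,3),cv2.Rodrigues(np.array(c['pose'])[:3,:3].T)[0],-np.array(c['pose'])[:3,:3].T@np.array(c['pose'])[:3,3],c['K'],np.array(c['distortion']))[0]; print('TCP px',p,c['distortion'],c['K'][0,0])
    J=c['pixels'][...,::-1]
    if n=='scene':
        cv2.imwrite('pics/s4.png',cv2.resize(J[130:280,120:320],(800,600),interpolation=cv2.INTER_CUBIC))
E
```

```text
scene 1173 -0.0431
[[ 1.870e+02  2.090e+02  4.900e-03  3.170e-02 -4.310e-02]
 [ 1.840e+02  2.090e+02  4.700e-03  2.930e-02 -5.400e-02]
 [ 1.810e+02  2.100e+02  7.000e-04  2.920e-02 -6.010e-02]
 [ 1.960e+02  2.280e+02  7.500e-03 -3.820e-02 -6.620e-02]
 [ 1.750e+02  2.120e+02 -7.500e-03  2.930e-02 -7.220e-02]
 [ 1.730e+02  2.100e+02 -4.100e-03  3.020e-02 -8.020e-02]
 [ 1.890e+02  2.220e+02  1.430e-02 -3.150e-02 -8.810e-02]
 [ 1.860e+02  2.260e+02  7.200e-03 -3.750e-02 -9.550e-02]
 [ 1.700e+02  2.040e+02  1.360e-02  2.250e-02 -1.073e-01]
 [ 1.800e+02  2.170e+02  1.760e-02 -2.480e-02 -1.125e-01]]
TCP px [[[222.95439597 206.23392276]]] [-0.19721168  0.          0.          0.          0.        ] 610.5818503845386
wrist 42541 -0.0421
[[ 2.98e+02  3.94e+02  4.50e-03  2.80e-02 -4.21e-02]
 [ 3.29e+02  2.52e+02 -7.80e-03 -2.69e-02 -4.40e-02]
 [ 2.97e+02  2.50e+02  6.20e-03 -2.68e-02 -4.49e-02]
 [ 3.22e+02  2.51e+02 -3.80e-03 -2.68e-02 -4.57e-02]
 [ 3.07e+02  3.95e+02  2.90e-03  2.77e-02 -4.64e-02]
 [ 2.99e+02  3.96e+02  6.50e-03  2.78e-02 -4.71e-02]
 [ 2.94e+02  3.97e+02  8.80e-03  2.79e-02 -4.76e-02]
 [ 2.90e+02  2.38e+02  1.05e-02 -3.05e-02 -4.80e-02]
 [ 2.96e+02  2.48e+02  8.30e-03 -2.69e-02 -4.84e-02]
 [ 2.91e+02  4.07e+02  1.05e-02  3.13e-02 -4.87e-02]]
TCP px [[[321.47686225 268.62606302]]] [0.01767813 0.         0.         0.         0.        ] 396.6202505584265
```

View pics/s4.png

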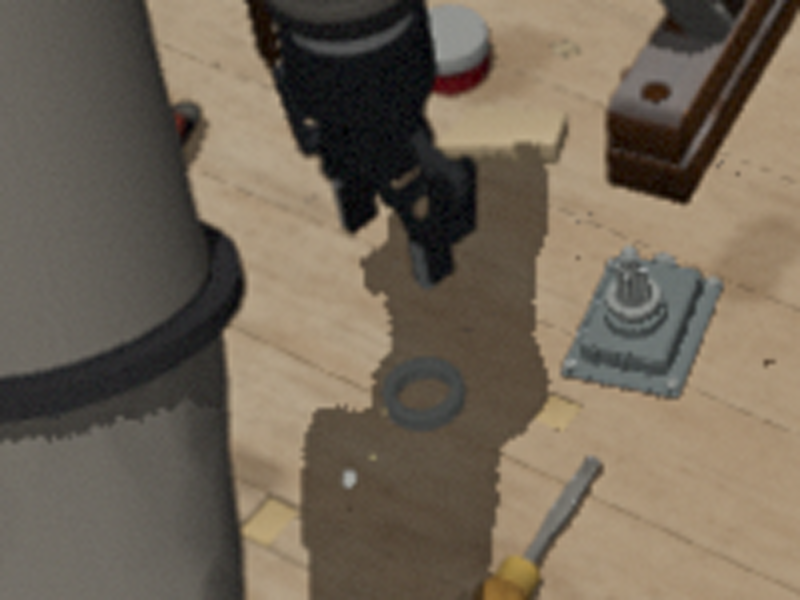

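The crop shows the finger ends well above the bench, at crop (430,280), over the ring at (425,392). Both cameras agree that the real finger ends are about 42 mm behind the reported TCP, so I'll offset all heights by that. I'll descend carefully to a reported z of about -0.039.

```bash
python3 -m jog '[[0.07,0.22,3,0],[0.07,0.22,6.5,0],[0.07,0.22,9,0],[0.07,0.22,10.5,0],[0.07,0.22,11.3,0],[0.07,0.22,11.7,0],[0.07,0.22,12,0],[0.07,0.22,12,0]]' -0.28 40
python3 -m jog '[[0,0,0,0],[0,0,0,0],[0,0,0,0],[0,0,0,0],[0,0,0,0]]' 1 40
python3 -c "
from h import *
plan(.4446,.2517,.002)"
```

```text
t: 4.65
eef_pos: [0.4457, 0.2523, -0.0377]
tool_rot: [0.0, 0.11, 0.994, 0.0]
contact_force: [0.1, 0.2, -0.1]
gripper_width: 0.64
grasp_force: 0.0
t: 5.07
eef_pos: [0.446, 0.2525, -0.0368]
tool_rot: [0.001, 0.11, 0.994, 0.001]
contact_force: [-1.3, -0.5, 6.7]
gripper_width: 0.534
grasp_force: 41.0
shift cm [ 0.11 -0.1  -3.88] spin None tool-y yaw 77.35 pos [ 0.446   0.2525 -0.0368] t 5.0667 q7 0.87 F [-1.35 -0.46  6.71] w 0.534 g 41.02
```

```bash
python3 -m jog '[[0,0,-1,0],[0,0,-3,0],[0,0,-6,0],[0,0,-10,0],[-2,-2,-13,0],[-4,-5,-15,0],[-21,-24.6,-15,0],[-21,-24.6,-15,0],[-21,-24.6,-15,0],[-21,-24.6,-15,0],[-21,-24.6,-15,0],[-21,-24.6,-15,0],[-21,-24.6,-15,0],[-21,-24.6,-15,0],[-21,-24.6,-15,0],[-21,-24.6,-15,0],[-21,-24.6,-15,0]]'
python3 - <<'E'
from h import *
plan(.548,-.0225,.113)
c=cam('wrist'); P=cloud(c); cv2.imwrite('pics/w5.png',c['pixels'][...,::-1]); np.savez('w5.npz',P=P,px=c['pixels'],d=c['depth'])
o=bot.get_obs();q=o['tool_rot'];R=Ro.from_quat([q[1],q[2],q[3],q[0]]).as_matrix()
T=(P-o['eef_pos'])@R
for lo,hi in [(.06,.07),(.094,.104),(.11,.125)]:
    m=(P[...,2]>lo)&(P[...,2]<hi)&(np.hypot(P[...,0]-.548,P[...,1]+.0225)<.03); S=P[m]
    if len(S): cc,r=cv2.minEnclosingCircle(S[:,:2].astype(np.float32)); print('shaft',lo,len(S),np.median(S[:,2]),S.mean(0),cc,r,'px',np.argwhere(m).mean(0),'tool',T[m].mean(0))
m=(P[...,2]>.03)&(abs(T[...,2]+.048)<.006)&(np.hypot(T[...,0],T[...,1])<.035)
S=T[m]; print('ring tool',len(S),S.mean(0),S.min(0),S.max(0))
E
```

```text
t: 6.48
eef_pos: [0.5957, -0.0315, 0.1121]
tool_rot: [-0.0, 0.109, 0.994, 0.001]
contact_force: [0.3, -0.2, 0.6]
gripper_width: 0.53
grasp_force: 41.3
shift cm [ 4.86 -0.15 -0.08] spin None tool-y yaw 77.52 pos [ 0.5957 -0.0315  0.1121] t 6.4833 q7 1.456 F [ 0.27 -0.21  0.55] w 0.53 g 41.3
shaft 0.06 2992 0.06569046536614494 [ 0.5479651  -0.02191541  0.06561513] (0.5502274632453918, -0.02252906747162342) 0.024158578366041183 px [157.85127005 319.74665775] tool [ 0.04881182 -0.0008051   0.04649822]
shaft 0.094 584 0.09981596572802602 [ 0.54772324 -0.02196768  0.09959692] (0.5503167510032654, -0.022552011534571648) 0.014126945286989212 px [164.72089041 319.20547945] tool [ 0.0490553  -0.00088005  0.01251648]
shaft 0.11 987 0.11968793000338723 [ 0.54964595 -0.02239997  0.11907086] (0.5502962470054626, -0.022498738020658493) 0.008023918606340885 px [174.53090172 318.92198582] tool [ 0.04709529 -0.00087022 -0.00695854]
ring tool 8170 [ 0.00281857  0.00060745 -0.04805348] [-0.02251509 -0.03434303 -0.05399962] [ 0.02513411  0.03427825 -0.04200372]
```

View pics/w5.png

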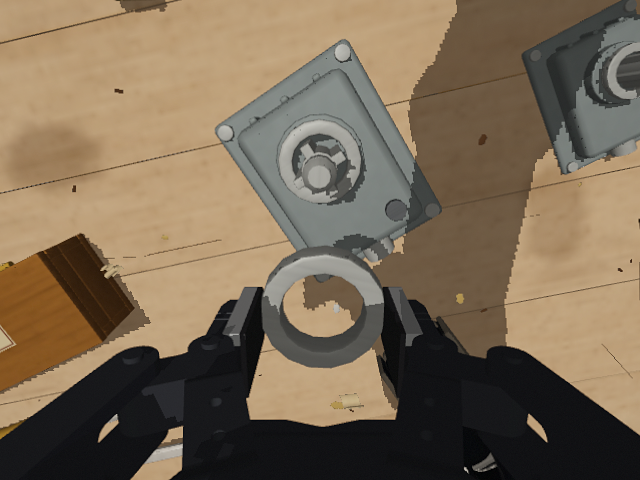

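The picture shows the ring held flat at (322,307) and the larger gearbox's shaft nose at (319,175). The shaft is at (0.5503, -0.0225), consistent at three heights. Next I find the ring's centre in the tool frame.

```bash
cat >> h.py <<'E'
def toolpts(P):
    o=bot.get_obs();q=o['tool_rot'];R=Ro.from_quat([q[1],q[2],q[3],q[0]]).as_matrix()
    return (P-o['eef_pos'])@R, o, R
E
python3 - <<'E'
from h import *
D=np.load('w5.npz');P=D['P'];T,o,R=toolpts(P);px=D['px'].astype(int)
m=(px.min(-1)>75)&(T[...,2]<-.03)&(T[...,2]>-.06)&(np.hypot(T[...,0],T[...,1])<.04)
S=T[m]; h=np.histogram(S[:,2],bins=20); print(h[0],h[1].round(4))
top=h[1][h[0].argmax()]+.0007
S=S[abs(S[:,2]-top)<.0015]
A=np.c_[S,np.ones(len(S))]; 
print('tilt fit',np.linalg.lstsq(np.c_[S[:,:2],np.ones(len(S))],S[:,2],rcond=None)[0])
cc,r=cv2.minEnclosingCircle(S[:,:2].astype(np.float32)); print(top,cc,r)
from scipy.optimize import least_squares
# robust annulus fit: radii between 16 and 24
f=lambda c:(lambda q:np.maximum(q-.024,0)+np.maximum(.016-q,0))(np.hypot(S[:,0]-c[0],S[:,1]-c[1]))
print(least_squares(f,[0.003,0]).x)
E
```

```text
[  29   37   32   30   29   38   35   30  479 3632 1694  188   90   69
   74   72   55   69   20    8] [-0.06   -0.0588 -0.0576 -0.0564 -0.0552 -0.0541 -0.0529 -0.0517 -0.0505
 -0.0493 -0.0481 -0.0469 -0.0458 -0.0446 -0.0434 -0.0422 -0.041  -0.0398
 -0.0386 -0.0375 -0.0363]
tilt fit [ 1.04424125e-03 -2.79244509e-05 -4.84839017e-02]
-0.0486177909360717 (0.00652405945584178, 0.0004133115289732814) 0.029447786509990692
[0.00213201 0.000318  ]
```

```bash
python3 -m jog '[[2,-0.13,0,0],[3.6,-0.13,0,0],[4.42,-0.13,0,0],[4.42,-0.13,0,0],[4.42,-0.13,0,0],[4.42,-0.13,1,0],[4.42,-0.13,2,0],[4.42,-0.13,3,0],[4.42,-0.13,3.7,0],[4.42,-0.13,3.7,0]]'
python3 - <<'E'
from h import *
plan(.548,-.0225,.113)
c=cam('wrist'); P=cloud(c); T,o,R=toolpts(P);px=c['pixels'].astype(int)
m=(P[...,2]>.114)&(P[...,2]<.123)&(np.hypot(T[...,0],T[...,1])<.014)&(px.min(-1)>60)
S=T[m]; print('nose',len(S),cv2.minEnclosingCircle(S[:,:2].astype(np.float32)) if len(S) else 0)
m=(px.min(-1)>75)&(abs(T[...,2]+.0485)<.0015)&(np.hypot(T[...,0],T[...,1])<.04); S=T[m]
from scipy.optimize import least_squares
f=lambda c:(lambda q:np.maximum(q-.024,0)+np.maximum(.016-q,0))(np.hypot(S[:,0]-c[0],S[:,1]-c[1]))
print('ring',len(S),least_squares(f,[0.003,0]).x)
E
```

```text
t: 7.37
eef_pos: [0.5515, -0.0257, 0.0726]
tool_rot: [-0.002, 0.11, 0.994, -0.0]
contact_force: [-0.1, -0.2, -1.0]
gripper_width: 0.53
grasp_force: 41.3
shift cm [ 0.42  0.23 -4.04] spin None tool-y yaw 77.34 pos [ 0.5515 -0.0257  0.0726] t 7.3667 q7 1.448 F [-0.13 -0.16 -1.  ] w 0.53 g 41.3
nose 1249 ((-0.0012626518728211522, -0.0002651708200573921), 0.012978429906070232)
ring 5024 [-0.00144    -0.00358546]
```

```bash
python3 -m jog '[[0,0,0,0],[0,0,0,0],[0,0,0,0]]'
python3 - <<'E'
from h import *
plan(.5523,-.0233,.0757)
c=cam('wrist'); P=cloud(c); T,o,R=toolpts(P);px=c['pixels'].astype(int)
cv2.imwrite('pics/w6.png',cv2.resize(c['pixels'][220:400,200:440,::-1],(800,600)))
for z in (-.0495,-.0485,-.0475):
    m=(abs(T[...,2]-z)<.0005)&(np.hypot(T[...,0],T[...,1])<.03); S=T[m]; print(z,len(S),S.mean(0))
E
```

```text
t: 7.67
eef_pos: [0.5534, -0.0256, 0.0754]
tool_rot: [0.0, 0.11, 0.994, 0.0]
contact_force: [-0.1, -0.2, 0.5]
gripper_width: 0.532
grasp_force: 41.3
shift cm [ 0.15  0.2  -0.03] spin None tool-y yaw 77.34 pos [ 0.5534 -0.0256  0.0754] t 7.6667 q7 1.448 F [-0.14 -0.15  0.47] w 0.532 g 41.3
-0.0495 1166 [ 0.00343197  0.0007275  -0.04932384]
-0.0485 3556 [ 0.00208153  0.00066864 -0.0484973 ]
-0.0475 1516 [ 0.0024649   0.00011756 -0.04761829]
```

View pics/w6.png

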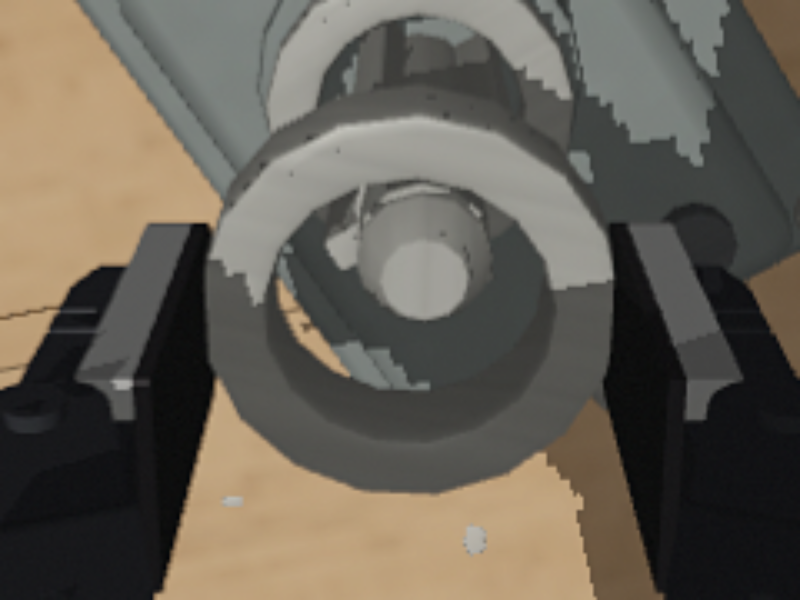

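The picture shows the ring around the nose, at about (425,280) within bore centre (410,305) in the crop, slightly off-centre. I must let the arm settle before reading it. I'll measure the nose directly.

```bash
python3 - <<'E'
from h import *
from scipy.optimize import least_squares
c=cam('wrist'); P=cloud(c); T,o,R=toolpts(P);px=c['pixels'].astype(int)
m=np.zeros((480,640),bool); m[270:330,305:352]=1
m&=(P[...,2]>.112)&(P[...,2]<.1225)&(np.hypot(T[...,0],T[...,1])<.016)
n,l,st,ce=cv2.connectedComponentsWithStats(m.astype(np.uint8)); k=1+st[1:,4].argmax(); S=T[l==k]; print('px',ce[k],st[k])
cc,r=cv2.minEnclosingCircle(S[:,:2].astype(np.float32)); print('nose tool',cc,r, 'world',(R@np.r_[cc,-.04]+o['eef_pos'])[:2])
m=(px.min(-1)>60)&(abs(T[...,2]+.0485)<.0015)&(np.hypot(T[...,0],T[...,1])<.028)&(np.hypot(T[...,0],T[...,1])>.011);S=T[m]
f=lambda c:(lambda q:np.maximum(q-.024,0)+np.maximum(.016-q,0))(np.hypot(S[:,0]-c[0],S[:,1]-c[1]))
print('ring',len(S),least_squares(f,[0.003,0],loss='soft_l1',f_scale=.0005).x)
plan(.5523,-.0233,.0757)
E
```

```text
px [326.71644162 296.44400318] [ 307  275   41   42 1259]
nose tool (0.003485538996756077, 0.002302413573488593) 0.008182321675121784 world [ 0.55032    -0.02248257]
ring 6031 [0.00119095 0.00029691]
shift cm [ 0.14  0.19 -0.03] spin None tool-y yaw 77.35 pos [ 0.5533 -0.0255  0.0754] t 7.7667 q7 1.448 F [ 0.78  0.44 -1.06] w 0.531 g 41.3
```

```bash
python3 -m jog '[[0.18,0.2,0,0],[0.18,0.2,0,0],[0.18,0.2,0,0],[0.18,0.2,0.8,0],[0.18,0.2,1.6,0],[0.18,0.2,1.6,0],[0.18,0.2,1.6,0],[0.18,0.2,1.6,0]]'
python3 -m jog '[[0,0,0.8,0],[0,0,1.6,0],[0,0,2.3,0],[0,0,2.6,0],[0,0,2.9,0],[0,0,2.9,0],[0,0,2.9,0]]'
python3 -c "
from h import *
plan(.5519,-.0236,.0295)"
```

```text
t: 8.43
eef_pos: [0.5514, -0.0232, 0.0587]
tool_rot: [-0.0, 0.11, 0.994, -0.0]
contact_force: [-0.7, 0.3, -0.3]
gripper_width: 0.535
grasp_force: 41.3
t: 9.02
eef_pos: [0.5517, -0.0233, 0.0299]
tool_rot: [0.0, 0.11, 0.994, -0.0]
contact_force: [0.4, -0.0, 0.1]
gripper_width: 0.534
grasp_force: 41.3
shift cm [-0.03 -0.03  0.04] spin None tool-y yaw 77.34 pos [ 0.5517 -0.0233  0.0299] t 9.0167 q7 1.468 F [ 0.39 -0.03  0.09] w 0.534 g 41.31
```

```bash
python3 -m jog '[[0,0,0.1,0],[0,0,0.1,0],[0,0,0.1,0]]'
python3 -m jog '[[0,0,0,0],[0,0,0,0],[0,0,0,0],[0,0,0,0],[0,0,-2,0],[0,0,-5,0],[0,0,-9,0],[0,0,-9,0],[-5,0,-9,0],[-5,0,-9,0],[-5,0,-9,0],[-5,0,-9,0]]' -0.5
python3 - <<'E'
from h import *
plan(.4547,-.2715,.1)
c=cam('wrist'); P=cloud(c); T,o,R=toolpts(P)
m=(P[...,2]>.072)&(P[...,2]<.083)&(np.hypot(P[...,0]-.5503,P[...,1]+.0225)<.03); S=P[m]
print('ring',len(S),np.median(S[:,2]),S.mean(0),S[:,2].std(),cv2.minEnclosingCircle(S[:,:2].astype(np.float32)))
A=np.linalg.lstsq(np.c_[S[:,:2]-S[:,:2].mean(0),np.ones(len(S))],S[:,2],rcond=None)[0]; print('tilt',A)
# gearbox yaw: flange edges and splines
F=P[(P[...,2]>.03)&(P[...,2]<.041)&(np.hypot(P[...,0]-.56,P[...,1]+.0225)<.1)]
print('housing rect',cv2.minAreaRect(F[:,:2].astype(np.float32)))
F=P[(P[...,2]>.095)&(P[...,2]<.104)&(np.hypot(P[...,0]-.55,P[...,1]+.0225)<.02)]-[.5503,-.0225,0]
a=np.arctan2(F[:,1],F[:,0]); rr=np.hypot(F[:,0],F[:,1]); w=rr>.0105; print('spline yaw mod90',np.degrees(np.angle(np.exp(4j*a[w]).mean()))/4,w.sum())
E
```

```text
t: 9.27
eef_pos: [0.552, -0.0232, 0.0293]
tool_rot: [0.0, 0.11, 0.994, 0.0]
contact_force: [-0.4, -1.0, 1.4]
gripper_width: 0.529
grasp_force: 41.4
t: 10.27
eef_pos: [0.6002, -0.0343, 0.1185]
tool_rot: [-0.0, 0.11, 0.994, -0.0]
contact_force: [-0.2, 0.5, -0.2]
gripper_width: 0.749
grasp_force: 0.0
shift cm [  8.99 -26.34   1.87] spin None tool-y yaw 77.33 pos [ 0.6002 -0.0343  0.1185] t 10.2667 q7 1.457 F [-0.23  0.46 -0.19] w 0.749 g 0.0
ring 3337 0.07763721313514074 [ 0.55028715 -0.02221732  0.07754536] 0.0010300659156055893 ((0.5512816309928894, -0.02257392182946205), 0.02423759736120701)
tilt [-0.00019719  0.00190509  0.07754536]
housing rect ((0.5687690377235413, -0.015767820179462433), (0.1273869425058365, 0.08201894164085388), 20.020322799682617)
spline yaw mod90 20.245706456173735 299
```

The ring lies flat on the collar (top 0.0776, about 1 mm off the axis), and the gearbox yaw is about 20°. Next is the gear.

```bash
python3 -m jog '[[7,-26.3,0,0],[7,-26.3,0,0],[7,-26.3,0,0],[7,-26.3,0,0],[7,-26.3,0,0],[7,-26.3,0,0],[7,-26.3,0,0],[7,-26.3,1,0],[7,-26.3,2,0],[7,-26.3,2,0],[7,-26.3,2,0],[7,-26.3,2,0],[7,-26.3,2,0]]' -1
python3 - <<'E'
from h import *
plan(.4547,-.2715,.1)
c=cam('wrist'); P=cloud(c); np.savez('g.npz',P=P,px=c['pixels'])
m=(P[...,2]>.038)&(P[...,2]<.045)&(np.hypot(P[...,0]-.4547,P[...,1]+.2715)<.035); S=P[m]
h=cv2.convexHull(S[:,:2].astype(np.float32)); A=cv2.moments(h); ce=np.array([A['m10'],A['m01']])/A['m00']; print('hub top',len(S),np.median(S[:,2]),ce,cv2.minEnclosingCircle(h),A['m00'])
# flats: support width minimised
th=np.radians(np.arange(0,60,.5)); best=[sum(np.ptp(S[:,:2]@[np.cos(t+k*np.pi/3),np.sin(t+k*np.pi/3)]) for k in range(3))/3 for t in th]
print('flat dir mod60',np.degrees(th[np.argmin(best)]),min(best))
W=P[(P[...,2]>.008)&(P[...,2]<.015)&(np.hypot(P[...,0]-.4547,P[...,1]+.2715)<.045)]; print('wheel',cv2.minEnclosingCircle(W[:,:2].astype(np.float32)))
# inner profile on hub top: radius vs angle
D=S[:,:2]-ce; a=np.degrees(np.arctan2(D[:,1],D[:,0]))%360; r=np.hypot(*D.T)
print([(int(k*15),round(1000*np.percentile(r[(a>=k*15)&(a<k*15+15)],3),1)) for k in range(24)])
y,x=np.argwhere(m).mean(0).astype(int); print(x,y)
cv2.imwrite('pics/g.png',cv2.resize(c['pixels'][max(y-60,0):y+60,max(x-80,0):x+80,::-1],(800,600),interpolation=cv2.INTER_CUBIC))
E
```

```text
t: 11.4
eef_pos: [0.4753, -0.2743, 0.0992]
tool_rot: [0.0, 0.109, 0.994, 0.0]
contact_force: [-0.0, 1.1, -0.9]
gripper_width: 0.999
grasp_force: 0.0
shift cm [ 2.07 -0.17 -0.09] spin None tool-y yaw 77.47 pos [ 0.4753 -0.2743  0.0992] t 11.4 q7 1.947 F [-0.04  1.06 -0.86] w 0.999 g 0.0
hub top 2095 0.04178357186577247 [ 0.45529328 -0.27209017] ((0.45538729429244995, -0.2719588577747345), 0.022937923669815063) 0.0013787409896983682
flat dir mod60 27.0 0.040081072183031
wheel ((0.45545119047164917, -0.27194711565971375), 0.03478465601801872)
[(0, np.float64(10.7)), (15, np.float64(10.7)), (30, np.float64(11.6)), (45, np.float64(16.8)), (60, np.float64(16.6)), (75, np.float64(11.8)), (90, np.float64(11.1)), (105, np.float64(11.3)), (120, np.float64(12.1)), (135, np.float64(15.9)), (150, np.float64(16.0)), (165, np.float64(11.7)), (180, np.float64(11.0)), (195, np.float64(11.2)), (210, np.float64(12.5)), (225, np.float64(17.2)), (240, np.float64(16.1)), (255, np.float64(11.1)), (270, np.float64(10.5)), (285, np.float64(10.9)), (300, np.float64(12.1)), (315, np.float64(15.5)), (330, np.float64(15.4)), (345, np.float64(11.5))]
318 202
```

View pics/g.png

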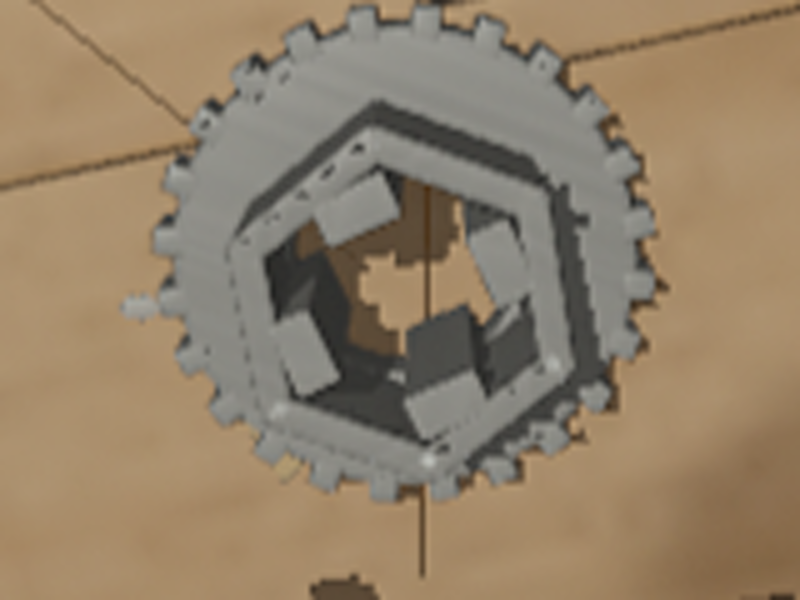

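The crop shows the hexagonal hub and four bore teeth, with slots at world angles of about 57°, 147°, 237° and 327° and flats at 27°, 87° and 147°. Gear x is therefore at 147°, the only direction that is both flat and slot. I'll grip flats at 87°, and later turn the gear by -37° so that gear x is at 110° = 20° + 90°.

```bash
python3 -m jog '[[2,-0.21,1,-0.1],[2,-0.21,3,-0.168],[2,-0.21,5,-0.168],[2,-0.21,6,-0.168],[2,-0.21,6,-0.168],[2,-0.21,6,-0.168],[2,-0.21,6,-0.168],[2,-0.21,6,-0.168]]' -0.4 60
python3 - <<'E'
from h import *
plan(.4553,-.2720,-.027,87)
c=cam('wrist'); P=cloud(c); T,o,R=toolpts(P)
m=(P[...,2]>.038)&(P[...,2]<.045)&(np.hypot(P[...,0]-.4547,P[...,1]+.2715)<.026); S=P[m]
h=cv2.convexHull(S[:,:2].astype(np.float32)); A=cv2.moments(h); print(len(S),np.array([A['m10'],A['m01']])/A['m00'],cv2.minEnclosingCircle(h))
f=(P[...,2]>.06)&(np.hypot(T[...,0],T[...,1])<.05)&(T[...,2]>-.2); A=T[f]; print('tip z', A[:,2].max())
th=np.radians(np.arange(0,60,.5)); best=[sum(np.ptp(S[:,:2]@[np.cos(t+k*np.pi/3),np.sin(t+k*np.pi/3)]) for k in range(3))/3 for t in th]
print('flat dir mod60',np.degrees(th[np.argmin(best)]),min(best))
E
```

```text
t: 12.12
eef_pos: [0.4555, -0.2734, 0.04]
tool_rot: [0.001, 0.026, 1.0, -0.0]
contact_force: [-0.6, 0.3, -0.3]
gripper_width: 0.701
grasp_force: 0.0
shift cm [0.04 0.15 6.7 ] spin -0.0004331655815134793 tool-y yaw 86.98 pos [ 0.4555 -0.2734  0.04  ] t 12.1167 q7 2.142 F [-0.62  0.26 -0.27] w 0.701 g 0.0
3389 [ 0.45508287 -0.27206046] ((0.45510604977607727, -0.27195149660110474), 0.022774523124098778)
tip z -0.04358581617912683
flat dir mod60 27.5 0.040214180655535524
```

```bash
python3 -m jog '[[0.04,0.15,2,0],[0.04,0.15,4,0],[0.04,0.15,5.5,0],[0.04,0.15,6.3,0],[0.04,0.15,6.7,0],[0.04,0.15,6.7,0],[0.04,0.15,6.7,0]]'
python3 -m jog '[[0,0,0,0],[0,0,0,0],[0,0,0,0],[0,0,0,0],[0,0,0,0],[0,0,0,0]]' 1 80
python3 -c "
from h import *
plan(.4553,-.2720,-.027,87)"
```

```text
t: 12.75
eef_pos: [0.4547, -0.2719, -0.0274]
tool_rot: [0.0, 0.026, 1.0, -0.0]
contact_force: [0.2, -0.6, 0.7]
gripper_width: 0.7
grasp_force: 0.0
t: 13.25
eef_pos: [0.4551, -0.272, -0.0268]
tool_rot: [0.001, 0.026, 1.0, -0.0]
contact_force: [-1.2, -0.3, 5.9]
gripper_width: 0.456
grasp_force: 81.1
shift cm [-0.02  0.01  0.02] spin -0.0006092615650364285 tool-y yaw 86.97 pos [ 0.4551 -0.272  -0.0268] t 13.25 q7 2.184 F [-1.21 -0.27  5.87] w 0.456 g 81.13
```

```bash
python3 -m jog '[[0,0,-1,0],[0,0,-3,0],[0,0,-6,0],[0,0,-10,0],[-1,3,-14,0.1],[-3,7,-15,0.2],[-8.2,25.4,-15,0.644],[-8.2,25.4,-15,0.644],[-8.2,25.4,-15,0.644],[-8.2,25.4,-15,0.644],[-8.2,25.4,-15,0.644],[-8.2,25.4,-15,0.644],[-8.2,25.4,-15,0.644],[-8.2,25.4,-15,0.644],[-8.2,25.4,-15,0.644],[-8.2,25.4,-15,0.644],[-8.2,25.4,-15,0.644],[-8.2,25.4,-15,0.644]]'
python3 - <<'E'
from h import *
plan(.5503,-.0225,.123,50.1)
c=cam('wrist'); P=cloud(c); T,o,R=toolpts(P)
m=(abs(T[...,2]+.069)<.003)&(np.hypot(T[...,0],T[...,1])<.026)&(c['pixels'].min(-1)>75); S=T[m]
print(len(S),S.mean(0),cv2.minEnclosingCircle(S[:,:2].astype(np.float32)))
h=cv2.convexHull(S[:,:2].astype(np.float32)); A=cv2.moments(h); print('hub',np.array([A['m10'],A['m01']])/A['m00'])
print('tilt',np.linalg.lstsq(np.c_[S[:,:2],np.ones(len(S))],S[:,2],rcond=None)[0])
E
```

```text
t: 14.75
eef_pos: [0.5492, -0.0233, 0.1221]
tool_rot: [-0.0, 0.342, 0.94, -0.0]
contact_force: [-0.0, -0.1, -1.8]
gripper_width: 0.454
grasp_force: 81.1
shift cm [-0.03  0.13 -0.09] spin -0.0023036425600170165 tool-y yaw 49.97 pos [ 0.5492 -0.0233  0.1221] t 14.75 q7 0.992 F [-0.01 -0.11 -1.83] w 0.454 g 81.07
6029 [ 1.68196497e-03  9.37719992e-05 -6.85624778e-02] ((0.0011018251534551382, -0.0005081304698251188), 0.024375716224312782)
hub [ 5.86050759e-05 -1.13220908e-04]
tilt [ 0.00029422 -0.00202907 -0.06856278]
```

```bash
python3 -m jog '[[-0.03,0.13,0,0],[-0.03,0.13,0,0],[-0.03,0.13,1,0],[-0.03,0.13,2,0],[-0.03,0.13,3,0],[-0.03,0.13,4,0],[-0.03,0.13,4.4,0],[-0.03,0.13,4.4,0],[-0.03,0.13,4.4,0],[-0.03,0.13,4.4,0]]'
python3 -c "
from h import *
plan(.5503,-.0225,.0735,50.1)"
```

```text
t: 15.63
eef_pos: [0.5509, -0.0215, 0.0783]
tool_rot: [0.0, 0.341, 0.94, 0.0]
contact_force: [0.7, -0.4, -2.3]
gripper_width: 0.452
grasp_force: 81.1
shift cm [-0.02 -0.12  0.48] spin -0.000544751253419539 tool-y yaw 50.07 pos [ 0.5509 -0.0215  0.0783] t 15.6333 q7 1.023 F [ 0.66 -0.4  -2.3 ] w 0.452 g 81.1
```

```bash
python3 -m jog '[[0,-0.11,0,0],[0,-0.11,0,0],[0,-0.11,0,0],[0,-0.11,0.3,0],[0,-0.11,0.6,0],[0,-0.11,0.9,0],[0,-0.11,1.2,0],[0,-0.11,1.4,0],[0,-0.11,1.4,0]]'
python3 -c "
from h import *
plan(.5503,-.0225,.0635,50.1)"
```

```text
t: 16.38
eef_pos: [0.5493, -0.0222, 0.0633]
tool_rot: [-0.001, 0.341, 0.94, -0.0]
contact_force: [0.5, 0.0, -2.4]
gripper_width: 0.455
grasp_force: 81.1
shift cm [-0.09  0.04 -0.02] spin -0.0003770042670698521 tool-y yaw 50.08 pos [ 0.5493 -0.0222  0.0633] t 16.3833 q7 1.035 F [ 0.49  0.03 -2.37] w 0.455 g 81.1
```

Meshed freely at 10 mm, with only the gear's weight on the wrist. Now I press down.

```bash
python3 -m jog '[[-0.05,0,0.3,0],[-0.05,0,0.6,0],[-0.05,0,0.9,0],[-0.05,0,1.2,0],[-0.05,0,1.5,0],[-0.05,0,1.8,0],[-0.05,0,1.9,0],[-0.05,0,1.9,0],[-0.05,0,1.9,0]]'
python3 -c "
from h import *
plan(.5503,-.0225,.0435,50.1)"
```

```text
t: 17.13
eef_pos: [0.5503, -0.0226, 0.0457]
tool_rot: [-0.0, 0.342, 0.94, 0.0]
contact_force: [-3.3, 0.1, 8.4]
gripper_width: 0.457
grasp_force: 82.2
shift cm [0.01 0.01 0.22] spin -0.0006632786273684575 tool-y yaw 50.06 pos [ 0.5503 -0.0226  0.0457] t 17.1333 q7 1.05 F [-3.3   0.12  8.37] w 0.457 g 82.22
```

```bash
python3 -m jog '[[0,0,0.1,0],[0,0,0.2,0],[0,0,0.25,0],[0,0,0.3,0],[0,0,0.3,0],[0,0,0.3,0]]'
python3 - <<'E'
from h import *
plan(.5503,-.0225,.0435,50.1)
c=cam('wrist'); P=cloud(c); T,o,R=toolpts(P)
m=(abs(T[...,2]+.0685)<.004)&(np.hypot(T[...,0],T[...,1])<.026)&(np.hypot(T[...,0],T[...,1])>.012)&(c['pixels'].min(-1)>75)
print('hub top z tool, world',np.median(T[m][:,2]),np.median(P[m][:,2]))
E
```

```text
t: 17.63
eef_pos: [0.5503, -0.0226, 0.0432]
tool_rot: [-0.0, 0.342, 0.94, 0.0]
contact_force: [-4.7, 0.2, 13.6]
gripper_width: 0.458
grasp_force: 83.1
shift cm [ 0.01  0.01 -0.03] spin -0.0006681729504018358 tool-y yaw 50.06 pos [ 0.5503 -0.0226  0.0432] t 17.6333 q7 1.053 F [-4.68  0.19 13.58] w 0.458 g 83.15
hub top z tool, world -0.06857180270490185 0.11173919048387504
```

```bash
python3 -m jog '[[0,0,0.05,0],[0,0,0.05,0],[0,0,0.05,0],[0,0,0.05,0],[0,0,0.05,0],[0,0,0.05,0]]'
python3 -c "
from h import *
plan(.5503,-.0225,.0435,50.1)
print(bot.hand_in())"
```

```text
t: 18.18
eef_pos: [0.5503, -0.0226, 0.0431]
tool_rot: [-0.0, 0.342, 0.94, 0.001]
contact_force: [-6.4, 1.1, 17.7]
gripper_width: 0.459
grasp_force: 83.9
shift cm [ 0.01  0.01 -0.04] spin -0.000741022340904595 tool-y yaw 50.06 pos [ 0.5503 -0.0226  0.0431] t 18.1833 q7 1.053 F [-6.45  1.12 17.69] w 0.459 g 83.86
the job is handed in; nothing more can be done
None
```

I handed the job in at 18.2 s with the ring on the collar and the gear meshed, gripped (84 N) and pressed home (hub top 112 mm above the bench, about 18 N at the wrist); the verdict was not shown, and the finger ends proved to be about 42 mm behind the reported TCP, so I corrected heights for that after one missed grasp that left the ring in place.

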